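Find the worn vibration mount and flag it

TASK

One of the three spring-mounted vibration mounts has gone soft: with the fingertips, press the black pad of each about halfway down for a moment, in turn from the left mount to the right (as the robot sees them), letting each spring back. Then push the yellow tag of the softest mount fully down and leave the other two tags up. Push gently, never hard against a stop, do not pick anything up, and leave the vials, bottle, beaker and flask round about where they stand.

Things in the scene. Friction and masses are not known exactly. Their poses are not given: they have to be found in the camera images.
- mount_a: one of three alike vibration mounts fixed side by side (left = larger world y; the letter tells neither place nor stiffness): grey plate 135 x 65 x 10 mm with a round black spring pad and a yellow tag. Origin: centre of the plate's underside; x along the plate, away from the robot within 0.2 rad, z up. Pad centre at x +32 mm, tag at x -42 mm. Places by y: left above -0.015 m, right below -0.165 m, middle between
- pad_a_top (a point): centre of the flat top of the black rubber pad of mount_a; pad 50 mm across and 10 mm thick on a steel coil spring over an aluminium cup (48 mm across, rim 34 mm above the bench); top 62 mm above the bench when free
- pad_a (a joint): how far the pad of mount_a is pressed down, m: 0 to 0.001 free, 0.015 at its stop; springs back when let go. Force grows linearly with depth; 8 mm down takes about 2 N on the softest of the three, 5.5 N on the next, 9 N on the stiffest. A press of 4 mm or more kept for 0.2 s counts; about 8 mm tells the pads apart well
- tag_a_top (a point): centre of the top of the yellow tag of mount_a: cap 24 mm (along the plate) x 34 mm x 10 mm on a stem that slides in a black sleeve (26 x 36 mm, top 40 mm above the bench); cap top about 70 mm above the bench when up, 50 mm when fully down
- tag_a (a joint): how far the tag of mount_a is pushed down, m: about 0 (up to 0.003) at the start, 0.020 fully down with the cap seated on its sleeve. It slides with about 2.5 N of friction and stays where it is left
- mount_b: one of three alike vibration mounts fixed side by side (left = larger world y; the letter tells neither place nor stiffness): grey plate 135 x 65 x 10 mm with a round black spring pad and a yellow tag. Origin: centre of the plate's underside; x along the plate, away from the robot within 0.2 rad, z up. Pad centre at x +32 mm, tag at x -42 mm. Places by y: left above -0.015 m, right below -0.165 m, middle between
- pad_b_top (a point): centre of the flat top of the black rubber pad of mount_b; pad 50 mm across and 10 mm thick on a steel coil spring over an aluminium cup (48 mm across, rim 34 mm above the bench); top 62 mm above the bench when free
- pad_b (a joint): how far the pad of mount_b is pressed down, m: 0 to 0.001 free, 0.015 at its stop; springs back when let go. Force grows linearly with depth; 8 mm down takes about 2 N on the softest of the three, 5.5 N on the next, 9 N on the stiffest. A press of 4 mm or more kept for 0.2 s counts; about 8 mm tells the pads apart well
- tag_b_top (a point): centre of the top of the yellow tag of mount_b: cap 24 mm (along the plate) x 34 mm x 10 mm on a stem that slides in a black sleeve (26 x 36 mm, top 40 mm above the bench); cap top about 70 mm above the bench when up, 50 mm when fully down
- tag_b (a joint): how far the tag of mount_b is pushed down, m: about 0 (up to 0.003) at the start, 0.020 fully down with the cap seated on its sleeve. It slides with about 2.5 N of friction and stays where it is left
- mount_c: one of three alike vibration mounts fixed side by side (left = larger world y; the letter tells neither place nor stiffness): grey plate 135 x 65 x 10 mm with a round black spring pad and a yellow tag. Origin: centre of the plate's underside; x along the plate, away from the robot within 0.2 rad, z up. Pad centre at x +32 mm, tag at x -42 mm. Places by y: left above -0.015 m, right below -0.165 m, middle between
- pad_c_top (a point): centre of the flat top of the black rubber pad of mount_c; pad 50 mm across and 10 mm thick on a steel coil spring over an aluminium cup (48 mm across, rim 34 mm above the bench); top 62 mm above the bench when free
- pad_c (a joint): how far the pad of mount_c is pressed down, m: 0 to 0.001 free, 0.015 at its stop; springs back when let go. Force grows linearly with depth; 8 mm down takes about 2 N on the softest of the three, 5.5 N on the next, 9 N on the stiffest. A press of 4 mm or more kept for 0.2 s counts; about 8 mm tells the pads apart well
- tag_c_top (a point): centre of the top of the yellow tag of mount_c: cap 24 mm (along the plate) x 34 mm x 10 mm on a stem that slides in a black sleeve (26 x 36 mm, top 40 mm above the bench); cap top about 70 mm above the bench when up, 50 mm when fully down
- tag_c (a joint): how far the tag of mount_c is pushed down, m: about 0 (up to 0.003) at the start, 0.020 fully down with the cap seated on its sleeve. It slides with about 2.5 N of friction and stays where it is left
- vial_tall: small clear glass vial, black cap, 18 mm across, 53 mm tall, standing loose between the mounts; origin at the centre of its underside. Leave it where it stands
- vial_short: small clear glass vial, black cap, 17 mm across, 39 mm tall, standing loose between the mounts; origin at the centre of its underside. Leave it where it stands
- dropper_bottle: brown dropper bottle, 30 mm across, 92 mm tall, loose, to the left of the mounts; origin at the centre of its underside. Leave it where it stands
- beaker_brown: glass beaker with a brown filling, 49 mm across, 57 mm tall, loose, to the left of the mounts; origin at the centre of its underside. Leave it where it stands
- stopper_flask: round glass flask with stopper, 62 mm across, 104 mm tall, loose, to the left of the mounts; origin at the centre of its underside. Leave it where it stands
Mind the look-alikes: they are no part of the job. Of the things that look like the beaker_brown, the middle-sized one is meant.

How it is judged:
On the way, in this order (a step that is already met when the one before it is completed fails the run):
1. the pad of the left mount is pressed down at least 4 mm for 0.2 s (((world y of mount_a above -0.015 m and value of joint pad_a above 0.004 m) or (world y of mount_b above -0.015 m and value of joint pad_b above 0.004 m) or (world y of mount_c above -0.015 m and value of joint pad_c above 0.004 m))), for 0.2 s.
2. the pad of the middle mount is pressed down at least 4 mm for 0.2 s (((world y of mount_a between -0.165 and -0.015 m and value of joint pad_a above 0.004 m) or (world y of mount_b between -0.165 and -0.015 m and value of joint pad_b above 0.004 m) or (world y of mount_c between -0.165 and -0.015 m and value of joint pad_c above 0.004 m))), for 0.2 s.
3. the pad of the right mount is pressed down at least 4 mm for 0.2 s (((world y of mount_a below -0.165 m and value of joint pad_a above 0.004 m) or (world y of mount_b below -0.165 m and value of joint pad_b above 0.004 m) or (world y of mount_c below -0.165 m and value of joint pad_c above 0.004 m))), for 0.2 s.
4. the tag of the softest mount (the one whose free pad sags a little, over 0.4 mm) is pushed fully down (at least 17 mm of 20) (((value of joint tag_a above 0.017 m and value of joint pad_a between 0.0004 and 0.003 m and value of joint each of tag_b, tag_c below 0.007 m) or (value of joint tag_b above 0.017 m and value of joint pad_b between 0.0004 and 0.003 m and value of joint each of tag_a, tag_c below 0.007 m) or (value of joint tag_c above 0.017 m and value of joint pad_c between 0.0004 and 0.003 m and value of joint each of tag_a, tag_b below 0.007 m))), for 0.2 s.
At the end, for the whole second after the job is handed in: The tag of the softest mount is at least 17 mm down (of 20), the other two tags less than 7 mm down, all pads sprung back to within 3 mm, and the five loose bystanders upright (within 0.2 rad) and within 20 mm of where they stood (((value of joint tag_a above 0.017 m and value of joint pad_a between 0.0004 and 0.003 m and value of joint each of tag_b, tag_c below 0.007 m) or (value of joint tag_b above 0.017 m and value of joint pad_b between 0.0004 and 0.003 m and value of joint each of tag_a, tag_c below 0.007 m) or (value of joint tag_c above 0.017 m and value of joint pad_c between 0.0004 and 0.003 m and value of joint each of tag_a, tag_b below 0.007 m)) and value of joint each of pad_a, pad_b, pad_c below 0.003 m and distance of each of vial_tall, vial_short, dropper_bottle, beaker_brown, stopper_flask from where it was at the start of the episode below 0.02 m and angle between each of vial_tall, vial_short, dropper_bottle, beaker_brown, stopper_flask's own z axis and vertical below 0.2 rad); the robot touches nothing.
It fails at once if the tag of a mount that is not the softest is pushed down 7 mm or more ((value of joint tag_a above 0.007 m and not (value of joint pad_a above 0.0004 m)) or (value of joint tag_b above 0.007 m and not (value of joint pad_b above 0.0004 m)) or (value of joint tag_c above 0.007 m and not (value of joint pad_c above 0.0004 m))).
It fails at once if a mount is pushed with more than 60 N (contact force between any of the arm, the fingers and mount_a above 60 N or contact force between any of the arm, the fingers and mount_b above 60 N or contact force between any of the arm, the fingers and mount_c above 60 N).
It fails at once if a loose bystander is lifted, tipped or shifted by 20 mm or more (distance of any of vial_tall, vial_short, dropper_bottle, beaker_brown, stopper_flask from where it was at the start of the episode above 0.02 m or angle between any of vial_tall, vial_short, dropper_bottle, beaker_brown, stopper_flask's own z axis and vertical above 0.2 rad).
It also fails if it takes over 56 s, if anything falls off the work surface, if the arm or the gripper's body presses on something with over 40 N, if the wrist force passes 120 N, or if a joint passes its speed limit or range.

ROBOT

A 7-joint arm with a two-finger parallel gripper is mounted at the origin on the work surface; the furniture and walls round the work are solid. World frame = base frame: x ahead of the robot, y to its left, z up, the work surface at z = 0. Lengths are in m, angles in rad, forces in N, time in s.
With the tool pointing down it reaches from about 0.4 to 0.85 m from the base axis. Payload 4.5 kg.
Tool frame: the origin (TCP) lies at the very end of the fingers, on their centre line; the grasp point (between the pads) lies 19 mm behind it; z points along the fingers, y is the line along which they close (so a half turn about z gives the same grasp; the last joint's range is limited). The gripper opens to 88 mm and grips with 3 to 60 N. Pads are 18 mm wide; open, the fingers measure 123 mm over their backs; the gripper's body (75 mm by 187 mm) begins 45 mm behind the grasp point.
Start: joints at [1.256, 0.689, -0.195, 1.565, 0.157, 0.902, -0.215], TCP at [0.214, -0.587, 0.239] pointing down, gripper open.
Joint ranges: [-3.01, 3.01], [-0.46, 2.08], [-1.47, 1.51], [0.13, 2.56], [-1, 4.14], [0.04, 2.09], [-2.66, 2.66]. Speed limits (rad/s): [2.57, 2.57, 3.14, 3.14, 3.14, 3.14, 3.14].

INTERFACE

Orientations are given as a unit quaternion [x, y, z, w].
In Python, from plant import r gives the robot as it stands. The module is installed in compiled form; this text tells all that it offers.
- The arm moves only by the tool step_arm, never from a script. Its argument "increments" is a list of rows, each a list of 2 entries, a list of its own where there are three numbers: the shift along the world's x, y, z in cm, then the turn, a rotation vector about the world's x, y, z in degrees. A call has exactly 10 rows; each row shifts and turns the commanded pose from where the row before left it; what a row does not reach is not made up. A row lasts 1/10 s, in which the tool goes at most 50 mm and 8.59 degrees, less where a joint would pass 70% of its speed; a pose out of reach is approached as far as the arm can. A call is refused whole if a number of a shift passes 5 or a number of a turn 8.59, either way. A call with a gripper value outside its range is refused whole. "fingers" is the opening, from 0 (shut) to 1 (fully open), set as the call begins (left out, the last holds). The fingers move at their own pace and stop on an object; "grip_force" is the grip in N (left out, the last holds). Time passes only in rows, so rows that do not move let the fingers close, or fill a call up. It gives the time, the measured TCP pose, the force, the opening and the grip force at its end, in the units of the state.
- r.get_state(): the state, without advancing time (a new reading comes with each control period).
- r.snapshot(name): name is "scene" or "top" or "wrist"; returns (picture, depth): 384x512x3 uint8, red, green, blue; 384x512 float32, m along the optical axis (not along the pixel's ray), 0 where there is no reading.
- r.calibration(name): a dict with "fov_y" (degrees; the focal length in pixels is half the picture's height over the tangent of half this angle, whatever the lens; pixels are square), "cx", "cy" (the principal point, pixels), "R" (3x3) and "t" (3): a world point X has camera coordinates R X + t. Camera axes: x right, y down, z forward; pixel columns grow to the right and rows downward; lengths in m; the calibration is good to about 2 mm. A picture is of the moment at which its call begins: read the wrist's pose just before it. calibration takes no time and is no camera call; for the wrist camera it gives the pose at the moment of the call.
- r.finish_job(): hands the job in; it is judged then, once.
The state is a dict: "clock": time; "q": joint angles; "qd": joint speeds; "joint_torque": joint torques, N m; "tool_pos": TCP position; "eef_rot": TCP orientation; "contact_force": force on the tool from outside, world axes, zero at the start; "moment": the same for the moment, N m; "opening": opening from 0.0 (shut) to 1.0 (fully open); "finger_force": force on a finger pad.
Only numpy, scipy, OpenCV 4.12 (cv2) and the standard library are available. Lean on these libraries where they do the work, as an engineer would, in place of code of your own. Each camera call takes 0.05 s, during which the arm holds its last target. There are 200 camera calls.

## Working session

There is one attempt and no reset: what is moved stays moved. The work goes in short steps, Python scripts to look and compute and a tool call to move; the robot and the scene stay as the last step left them, time stands still between calls to the robot, and variables do not carry over. Pictures are saved under pics/ and viewed, at most 10 in all, crops included, and the job is handed in when it is done.

Besides the shell and the picture viewer there is one more tool, called after "Request:" as name(argument=value, ...) on one line, values as JSON. step_arm: Moves the arm, as the interface text tells. Its arguments: {"type":"object","properties":{"increments":{"type":"array","items":{"type":"array"}},"fingers":{"type":"number"},"grip_force":{"type":"number"}},"required":["increments"]}

```bash
mkdir -p pics
cat > h.py <<'E'
import numpy as np,cv2
from plant import r
def ray(c,u,v,z):
    f=192/np.tan(np.radians(c['fov_y']/2)); R=np.array(c['R']);t=np.array(c['t'])
    o=-R.T@t; d=R.T@np.array([(u-c['cx'])/f,(v-c['cy'])/f,1]); return o+d*(z-o[2])/d[2]
def cloud(c,D):
    f=192/np.tan(np.radians(c['fov_y']/2)); v,u=np.mgrid[:D.shape[0],:D.shape[1]]
    P=np.stack([(u-c['cx'])/f*D,(v-c['cy'])/f*D,D],-1); return (P-np.array(c['t']))@np.array(c['R'])
E
python3 - <<'E'
from h import *
for n in("top","scene"):
    c=r.calibration(n);p,d=r.snapshot(n);cv2.imwrite(f'pics/{n}.png',cv2.cvtColor(p,cv2.COLOR_RGB2BGR));np.savez(n,p=p,d=d)
    print(n,-np.array(c['R']).T@c['t'],c['fov_y'])
    W=cloud(c,d)
    h=cv2.cvtColor(p,cv2.COLOR_RGB2HSV);m=cv2.inRange(h,(20,120,100),(35,255,255))
    k,l,s,ce=cv2.connectedComponentsWithStats(m)
    for i in range(1,k):
        if s[i,4]>30: print(s[i],ce[i].round(1),np.median(W[l==i],0).round(3),ray(c,*ce[i],.07).round(4))
print(r.get_state())
E
```

```text
top [ 0.33158635 -0.03330088  0.91663873] 51.654955395275
[220 197  16  12 172] [227.5 202.9] [0.468 0.057 0.068] [0.4681 0.0564 0.07  ]
[354 202  17  14 187] [361.8 208.2] [ 0.46  -0.234  0.067] [ 0.4589 -0.2325  0.07  ]
[292 212  17  12 181] [299.9 218. ] [ 0.437 -0.1    0.067] [ 0.4367 -0.0997  0.07  ]
[208 377  86   7 451] [248.9 380.3] [0.095 0.009 0.011] [0.1103 0.0042 0.07  ]
scene [-0.06482717  0.41500491  0.68970404] 45.64365288395018
[325 156  17  10 109] [333.  160.3] [ 0.456 -0.232  0.067] [ 0.4537 -0.2298  0.07  ]
[286 183  18  14 132] [294.6 189.2] [ 0.434 -0.098  0.067] [ 0.4315 -0.0959  0.07  ]
[215 205  19  14 163] [223.8 211.6] [0.465 0.058 0.068] [0.464  0.0593 0.07  ]
{'clock': 0.1, 'q': array([ 1.25579142,  0.68989188, -0.19453669,  1.56621306,  0.15731427,
        0.90252217, -0.21514621]), 'qd': array([ 0.00144382, -0.00344938, -0.00153098, -0.00262922,  0.00053331,
        0.0008736 ,  0.00164871]), 'joint_torque': array([-4.20037381e-03, -5.28500605e+01, -1.27200220e+00, -1.53836954e+01,
       -5.26001269e-02,  1.99842099e-03,  5.04515333e-05]), 'tool_pos': array([ 0.21338089, -0.58684984,  0.238003  ]), 'eef_rot': array([ 9.84825865e-01,  1.73543491e-01, -2.02746643e-04, -7.95042161e-04]), 'contact_force': array([ 0.48237769, -0.26688933, -0.30485275]), 'moment': array([-0.01721225,  0.02958323,  0.04026084]), 'finger_force': 0.0, 'opening': 1.003611423992651}
```

View pics/top.png

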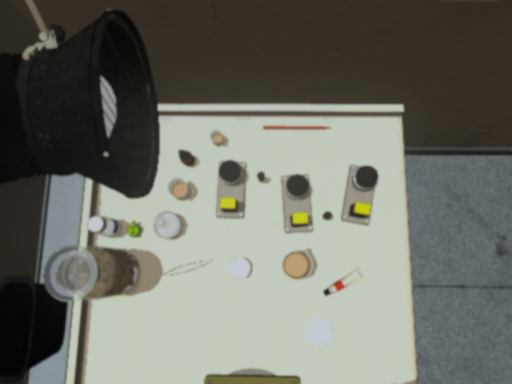

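View pics/scene.png

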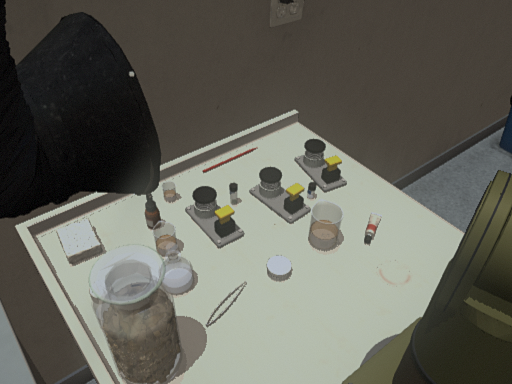

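The top view shows the mounts side by side. Pads are at about (231,172), (298,185) and (366,178), with tags at (228,203), (300,218) and (362,208). There is a low lamp shade at the upper left and a large beaker at (297,265). Next I'll measure the pads and how high the lamp hangs.

Run:
```python
from h import *
for n,seeds in(("top",[(231,172),(298,185),(366,178)]),("scene",[(205,195),(270,175),(315,147)])):
    c=r.calibration(n);z=np.load(n+'.npz');p,d=z['p'],z['d'];W=cloud(c,d)
    m=((p.max(-1)<75)&(W[...,2]>.05)&(W[...,2]<.075)&(d>0)).astype(np.uint8)
    k,l,s,ce=cv2.connectedComponentsWithStats(m)
    for i in range(1,k):
        if s[i,4]>150: print(n,s[i],ce[i].round(1),np.median(W[l==i],0).round(4),ray(c,*ce[i],.062).round(4))
    # tall things near work
    m=((W[...,2]>.11)&(W[...,0]>.1)&(W[...,0]<.9)&(d>0)).astype(np.uint8)
    k,l,s,ce=cv2.connectedComponentsWithStats(m)
    for i in range(1,k):
        if s[i,4]>60: print(' tall',s[i],W[l==i].min(0).round(2),W[l==i].max(0).round(2))
```

```text
top [ 142   36  370    9 2187] [328.   39.9] [ 0.8596 -0.1705  0.0626] [ 0.86   -0.1698  0.062 ]
top [220 162  21  20 319] [229.7 171.1] [0.5417 0.054  0.0603] [0.541  0.0543 0.062 ]
top [356 167  21  21 344] [366.3 176.6] [ 0.53   -0.2471  0.0609] [ 0.5302 -0.2467  0.062 ]
top [287 176  21  20 336] [297.4 185.4] [ 0.5102 -0.095   0.0609] [ 0.5096 -0.0955  0.062 ]
 tall [    0     0   512   200 38134] [ 0.44 -0.56  0.11] [0.86 0.5  0.44]
 tall [  43  246   81   56 3739] [0.27 0.26 0.11] [0.37 0.36 0.23]
scene [ 151    0  337  121 2167] [308.7  60.4] [ 0.8589 -0.5249  0.0627] [ 0.8599 -0.5356  0.062 ]
scene [305 139  20  15 234] [314.5 145.9] [ 0.5262 -0.2436  0.0609] [ 0.5252 -0.2424  0.062 ]
scene [260 167  22  17 282] [270.2 175. ] [ 0.5054 -0.0921  0.0607] [ 0.5043 -0.0909  0.062 ]
scene [193 186  23  18 327] [204.1 194.8] [0.5367 0.0574 0.06  ] [0.5351 0.0587 0.062 ]
 tall [    0     0   446   219 45564] [ 0.44 -1.21  0.11] [0.87 0.41 0.52]
 tall [  89  244   88  111 7307] [0.26 0.26 0.11] [0.36 0.36 0.23]
```

Run:
```python
from h import *
for n in("top","scene"):
    c=r.calibration(n);z=np.load(n+'.npz');W=cloud(c,z['d'])
    m=(W[...,2]>.08)&(W[...,0]>.3)&(W[...,0]<.84)&(abs(W[...,1])<.6)&(z['d']>0)
    P=W[m]
    for y0 in np.arange(-.6,.6,.05):
        q=P[(P[:,1]>=y0)&(P[:,1]<y0+.05)]
        if len(q)>15: print(n,y0.round(2),len(q),'x',q[:,0].min().round(2),q[:,0].max().round(2),'z',q[:,2].min().round(2),np.median(q[:,2]).round(2),q[:,2].max().round(2))
```

```text
top -0.15 32 x 0.31 0.37 z 0.08 0.08 0.08
top -0.1 35 x 0.31 0.37 z 0.08 0.08 0.08
top 0.15 1856 x 0.41 0.7 z 0.08 0.38 0.44
top 0.2 10419 x 0.41 0.75 z 0.09 0.3 0.44
top 0.25 6622 x 0.3 0.71 z 0.08 0.28 0.41
top 0.3 7284 x 0.3 0.71 z 0.08 0.37 0.43
top 0.35 787 x 0.3 0.66 z 0.22 0.34 0.4
top 0.45 644 x 0.75 0.84 z 0.09 0.18 0.23
top 0.5 511 x 0.74 0.84 z 0.1 0.18 0.23
scene -0.4 25 x 0.81 0.84 z 0.27 0.28 0.28
scene -0.15 40 x 0.31 0.37 z 0.08 0.08 0.08
scene -0.1 49 x 0.3 0.37 z 0.08 0.08 0.08
scene 0.15 2029 x 0.41 0.67 z 0.08 0.36 0.44
scene 0.2 7604 x 0.41 0.68 z 0.08 0.37 0.44
scene 0.25 7243 x 0.3 0.65 z 0.14 0.34 0.41
scene 0.3 7209 x 0.3 0.62 z 0.08 0.32 0.52
scene 0.35 3798 x 0.3 0.52 z 0.08 0.31 0.45
scene 0.4 107 x 0.46 0.52 z 0.22 0.25 0.29
```

Request:
step_arm(increments=[[[0,0,1],[0,0,0]],[[2,1,0],[0,0,0]],[[3,3,0],[0,0,0]],[[3,4,0],[0,0,0]],[[3,4,0],[0,0,0]],[[3,4,0],[0,0,0]],[[3,4,0],[0,0,0]],[[3,4,0],[0,0,0]],[[3,4,0],[0,0,0]],[[0,0,0],[0,0,0]]], fingers=0, grip_force=5)

```text
clock: 1.1
tool_pos: [0.4499, -0.2991, 0.2497]
eef_rot: [0.984, 0.18, 0.003, -0.002]
contact_force: [-0.9, -0.4, 0.0]
opening: 0.118
finger_force: 0.0
```

The lamp shade starts at y≥0.15, so I'll turn the hand by 70° to put its long side along x, then approach the left pad.

Request:
step_arm(increments=[[[1,2,0],[0,0,7]],[[1,2,0],[0,0,7]],[[1,2,0],[0,0,7]],[[1,2,0],[0,0,7]],[[1,2,0],[0,0,7]],[[1,2,0],[0,0,7]],[[1,2,0],[0,0,7]],[[1,2,0],[0,0,7]],[[1,2,0],[0,0,7]],[[0,2,0],[0,0,7]]])

```text
clock: 2.1
tool_pos: [0.535, -0.1071, 0.2493]
eef_rot: [0.706, 0.709, 0.001, 0.001]
contact_force: [-0.3, -0.6, -0.4]
opening: 0.007
finger_force: 0.0
```

Run:
```python
from h import *
s=r.get_state();print(s['q'].round(2),s['tool_pos'].round(4),s['eef_rot'].round(3),s['contact_force'].round(2))
```

```text
[ 0.42  0.6  -0.51  1.79  0.38  0.85 -0.26] [ 0.535  -0.1071  0.2493] [0.706 0.709 0.001 0.001] [-0.31 -0.62 -0.37]
```

Request:
step_arm(increments=[[[0.5,2,0],[0,0,0]],[[0,2,0],[0,0,0]],[[0,2,0],[0,0,0]],[[0,2,0],[0,0,0]],[[0,2,0],[0,0,0]],[[0,2,0],[0,0,0]],[[0,2,0],[0,0,0]],[[0,2,0],[0,0,0]],[[0,0.3,0],[0,0,0]],[[0,0,0],[0,0,0]]])

```text
clock: 3.1
tool_pos: [0.5388, 0.0553, 0.249]
eef_rot: [0.707, 0.707, -0.0, 0.0]
contact_force: [0.5, -0.9, -0.3]
opening: 0.004
finger_force: 0.0
```

Run:
```python
from h import *
I=[r.snapshot(n)[0] for n in("scene","wrist")]
c=r.calibration("wrist");p=I[1]
s=r.get_state();print(s['q'].round(2),s['tool_pos'].round(4),s['contact_force'].round(2))
h=cv2.cvtColor(p,cv2.COLOR_RGB2HSV)
for nm,m,z in(('tag',cv2.inRange(h,(20,120,80),(35,255,255)),.07),('dark',cv2.inRange(h,(0,0,0),(179,255,60)),.062)):
    k,l,st,ce=cv2.connectedComponentsWithStats(m)
    for i in range(1,k):
        if st[i,4]>400: print(nm,st[i],ce[i].round(1),ray(c,*ce[i],z).round(4))
J=cv2.resize(np.hstack(I),(800,300),interpolation=cv2.INTER_AREA)
cv2.imwrite('pics/b.png',cv2.cvtColor(J,cv2.COLOR_RGB2BGR))
```

```text
[ 0.12  0.6  -0.49  1.8   0.37  0.84 -0.56] [0.5388 0.0538 0.2488] [-0.13 -1.   -0.09]
tag [181 148  24  32 712] [192.9 163.6] [0.4713 0.0569 0.07  ]
dark [284  48  28  31 445] [296.6  64.1] [0.5774 0.1542 0.062 ]
dark [ 241  142   45   44 1570] [262.8 163.4] [0.5444 0.0551 0.062 ]
dark [    0   228   512   136 29170] [257.8 301.2] [ 0.5384 -0.1172  0.062 ]
dark [   0  325  512   59 7818] [245.5 374.3] [ 0.5216 -0.2309  0.062 ]
```

View pics/b.png

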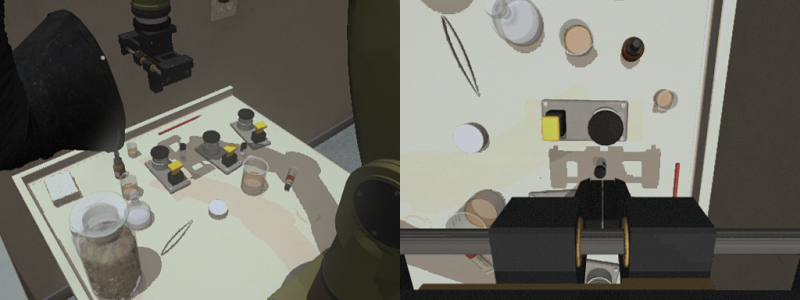

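Scene: the gripper hangs clear of the lamp. Wrist: the left pad at (263,163) works out to (0.542,0.055), and its tag at (193,164). I'm lined up, so I'll descend.

Request:
step_arm(increments=[[[0.2,0,-1],[0,0,0]],[[0,0,-2],[0,0,0]],[[0,0,-3],[0,0,0]],[[0,0,-3],[0,0,0]],[[0,0,-3],[0,0,0]],[[0,0,-2],[0,0,0]],[[0,0,-2],[0,0,0]],[[0,0,-1],[0,0,0]],[[0,0,0],[0,0,0]],[[0,0,0],[0,0,0]]])

```text
clock: 4.2
tool_pos: [0.5409, 0.0554, 0.079]
eef_rot: [0.707, 0.707, 0.0, 0.0]
contact_force: [-0.4, 0.3, -0.4]
opening: 0.005
finger_force: 0.0
```

Request:
step_arm(increments=[[[0,0,-0.6],[0,0,0]],[[0,0,-0.4],[0,0,0]],[[0,0,-0.3],[0,0,0]],[[0,0,-0.3],[0,0,0]],[[0,0,-0.3],[0,0,0]],[[0,0,-0.3],[0,0,0]],[[0,0,-0.2],[0,0,0]],[[0,0,-0.1],[0,0,0]],[[0,0,0],[0,0,0]],[[0,0,0],[0,0,0]]])

```text
clock: 5.2
tool_pos: [0.5407, 0.0556, 0.0539]
eef_rot: [0.707, 0.707, 0.0, 0.0]
contact_force: [-0.4, 0.3, 2.1]
opening: 0.004
finger_force: 1.2
```

About 2.1 N at roughly 8 mm, so the left one is likely the soft mount. Now the middle.

Request:
step_arm(increments=[[[0,0,1],[0,0,0]],[[0,0,2],[0,0,0]],[[0,0,2],[0,0,0]],[[-0.5,-2,0],[0,0,0]],[[-0.5,-3,0],[0,0,0]],[[-0.5,-3,0],[0,0,0]],[[-0.5,-3,0],[0,0,0]],[[-0.5,-2,0],[0,0,0]],[[-0.5,-2,0],[0,0,0]],[[0,0,0],[0,0,0]]])

```text
clock: 6.2
tool_pos: [0.5093, -0.0982, 0.104]
eef_rot: [0.709, 0.705, -0.002, 0.0]
contact_force: [-1.1, -0.7, -0.3]
opening: 0.009
finger_force: 0.0
```

Request:
step_arm(increments=[[[0,0,-1.5],[0,0,0]],[[0,0,-1.5],[0,0,0]],[[0,0,-0.5],[0,0,0]],[[0,0,-0.4],[0,0,0]],[[0,0,-0.3],[0,0,0]],[[0,0,-0.3],[0,0,0]],[[0,0,-0.3],[0,0,0]],[[0,0,-0.2],[0,0,0]],[[0,0,0],[0,0,0]],[[0,0,0],[0,0,0]]])

```text
clock: 7.2
tool_pos: [0.511, -0.0936, 0.0541]
eef_rot: [0.707, 0.707, 0.001, 0.0]
contact_force: [-0.2, 2.6, 5.3]
opening: 0.001
finger_force: 2.9
```

Request:
step_arm(increments=[[[0,0,0],[0,0,0]],[[0,0,0],[0,0,0]],[[0,0,0],[0,0,0]],[[0,0,0],[0,0,0]],[[0,0,0],[0,0,0]],[[0,0,0],[0,0,0]],[[0,0,0],[0,0,0]],[[0,0,0],[0,0,0]],[[0,0,0],[0,0,0]],[[0,0,0],[0,0,0]]])

```text
clock: 8.2
tool_pos: [0.511, -0.0936, 0.0542]
eef_rot: [0.707, 0.707, 0.001, 0.0]
contact_force: [-1.4, 2.8, 6.4]
opening: 0.005
finger_force: 2.9
```

The middle reads about 5.5–6 N. Now the right pad.

Request:
step_arm(increments=[[[0,0,1],[0,0,0]],[[0,0,2],[0,0,0]],[[0,0,2],[0,0,0]],[[0.4,-2,0],[0,0,0]],[[0.5,-3,0],[0,0,0]],[[0.5,-3,0],[0,0,0]],[[0.5,-3,0],[0,0,0]],[[0,-2.2,0],[0,0,0]],[[0,-2,0],[0,0,0]],[[0,0,0],[0,0,0]]])

```text
clock: 9.2
tool_pos: [0.5283, -0.2511, 0.1037]
eef_rot: [0.71, 0.705, -0.001, 0.001]
contact_force: [-0.5, 0.2, -0.2]
opening: 0.002
finger_force: 0.0
```

Request:
step_arm(increments=[[[0,0,-1.5],[0,0,0]],[[0,0,-1.5],[0,0,0]],[[0,0,-0.5],[0,0,0]],[[0,0,-0.4],[0,0,0]],[[0,0,-0.3],[0,0,0]],[[0,0,-0.3],[0,0,0]],[[0,0,-0.3],[0,0,0]],[[0,0,-0.2],[0,0,0]],[[0,0,0],[0,0,0]],[[0,0,0],[0,0,0]]])

```text
clock: 10.2
tool_pos: [0.5295, -0.2452, 0.0546]
eef_rot: [0.707, 0.707, 0.0, -0.0]
contact_force: [-3.4, 2.7, 8.7]
opening: 0.005
finger_force: 4.4
```

Request:
step_arm(increments=[[[0,0,0],[0,0,0]],[[0,0,0],[0,0,0]],[[0,0,0],[0,0,0]],[[0,0,1],[0,0,0]],[[0,0,2],[0,0,0]],[[0,0,2],[0,0,0]],[[0,0,0],[0,0,0]],[[0,0,0],[0,0,0]],[[0,0,0],[0,0,0]],[[0,0,0],[0,0,0]]])

```text
clock: 11.2
tool_pos: [0.5291, -0.2463, 0.1028]
eef_rot: [0.707, 0.707, -0.0, -0.001]
contact_force: [-0.3, -0.1, -0.8]
opening: 0.006
finger_force: 0.0
```

The readings are 2 N left, 6 N middle and 9 N right, so the left mount is softest. I'll go to its tag.

Request:
step_arm(increments=[[[0,0,2],[0,0,0]],[[-0.1,2.2,0],[0,0,0]],[[-0.5,4,0],[0,0,0]],[[-1,4,0],[0,0,0]],[[-1,4,0],[0,0,0]],[[-1,4,0],[0,0,0]],[[-1,4,0],[0,0,0]],[[-1,4,0],[0,0,0]],[[-0.5,4,0],[0,0,0]],[[0,0,0],[0,0,0]]])

```text
clock: 12.2
tool_pos: [0.468, 0.0632, 0.1237]
eef_rot: [0.703, 0.711, 0.002, -0.002]
contact_force: [-0.4, -0.1, -0.1]
opening: 0.007
finger_force: 0.0
```

Request:
step_arm(increments=[[[0,0,0],[0,0,0]],[[0,0,0],[0,0,0]],[[0,0,-1],[0,0,0]],[[0,0,-1.5],[0,0,0]],[[0,0,-1],[0,0,0]],[[0,0,-0.5],[0,0,0]],[[0,0,0],[0,0,0]],[[0,0,0],[0,0,0]],[[0,0,0],[0,0,0]],[[0,0,0],[0,0,0]]])

```text
clock: 13.2
tool_pos: [0.4689, 0.0556, 0.0841]
eef_rot: [0.707, 0.707, 0.0, 0.0]
contact_force: [0.5, -0.2, 0.5]
opening: 0.006
finger_force: 0.0
```

Run:
```python
from h import *
I=[r.snapshot(n)[0] for n in("scene","wrist")]
s=r.get_state();print(s['q'].round(2),s['tool_pos'].round(4),s['contact_force'].round(2))
J=np.hstack([cv2.resize(I[0][100:292,100:356],(400,300)),cv2.resize(I[1],(400,300))])
cv2.imwrite('pics/c.png',cv2.cvtColor(J,cv2.COLOR_RGB2BGR))
```

```text
[-0.07  0.78 -0.23  2.14  0.63  0.28 -0.85] [0.4688 0.0556 0.084 ] [ 0.    0.13 -0.66]
```

View pics/c.png

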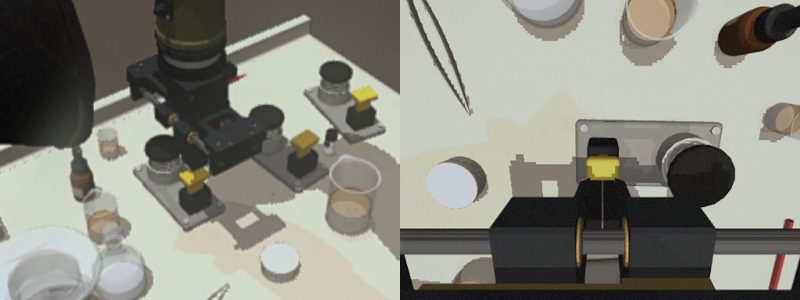

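The closed fingertips stand over the yellow tag of the left mount (wrist crop (602,167)), and the bystanders are in place. I'll press it gently.

Request:
step_arm(increments=[[[0,0,-0.6],[0,0,0]],[[0,0,-0.5],[0,0,0]],[[0,0,-0.4],[0,0,0]],[[0,0,-0.4],[0,0,0]],[[0,0,-0.4],[0,0,0]],[[0,0,-0.4],[0,0,0]],[[0,0,-0.3],[0,0,0]],[[0,0,-0.2],[0,0,0]],[[0,0,0],[0,0,0]],[[0,0,0],[0,0,0]]])

```text
clock: 14.3
tool_pos: [0.4686, 0.0557, 0.0516]
eef_rot: [0.707, 0.707, 0.0, -0.0]
contact_force: [0.4, -0.9, -0.4]
opening: 0.003
finger_force: 0.0
```

Request:
step_arm(increments=[[[0,0,-0.05],[0,0,0]],[[0,0,-0.05],[0,0,0]],[[0,0,0],[0,0,0]],[[0,0,0],[0,0,0]],[[0,0,0],[0,0,0]],[[0,0,0],[0,0,0]],[[0,0,0],[0,0,0]],[[0,0,0],[0,0,0]],[[0,0,0],[0,0,0]],[[0,0,0],[0,0,0]]])

```text
clock: 15.3
tool_pos: [0.4688, 0.0556, 0.0508]
eef_rot: [0.707, 0.707, 0.0, 0.0]
contact_force: [-1.1, 0.3, 2.0]
opening: 0.005
finger_force: 1.2
```

Request:
step_arm(increments=[[[0,0,-0.05],[0,0,0]],[[0,0,-0.05],[0,0,0]],[[0,0,0],[0,0,0]],[[0,0,0],[0,0,0]],[[0,0,0],[0,0,0]],[[0,0,0],[0,0,0]],[[0,0,0],[0,0,0]],[[0,0,0],[0,0,0]],[[0,0,0],[0,0,0]],[[0,0,0],[0,0,0]]])

```text
clock: 16.3
tool_pos: [0.4688, 0.0557, 0.0504]
eef_rot: [0.707, 0.707, 0.0, 0.0]
contact_force: [-0.9, -0.7, 10.8]
opening: 0.004
finger_force: 5.2
```

Request:
step_arm(increments=[[[0,0,0.5],[0,0,0]],[[0,0,2],[0,0,0]],[[0,0,3],[0,0,0]],[[0,0,3],[0,0,0]],[[0,0,3],[0,0,0]],[[0,-3,2],[0,0,0]],[[0,-4,0],[0,0,0]],[[0,-4,0],[0,0,0]],[[0,-3,0],[0,0,0]],[[0,0,0],[0,0,0]]])

```text
clock: 17.3
tool_pos: [0.4673, -0.0899, 0.1842]
eef_rot: [0.71, 0.704, -0.002, 0.0]
contact_force: [-0.3, -0.4, -0.9]
opening: 0.003
finger_force: 0.0
```

Run:
```python
from h import *
c=r.calibration("scene");p,d=r.snapshot("scene");W=cloud(c,d)
m=cv2.inRange(cv2.cvtColor(p,cv2.COLOR_RGB2HSV),(20,120,60),(35,255,255))
k,l,s,ce=cv2.connectedComponentsWithStats(m)
for i in range(1,k):
    if s[i,4]>30: print(ce[i].round(1),np.median(W[l==i],0).round(3),W[l==i][:,2].max().round(3))
print(r.get_state()['contact_force'].round(2))
cv2.imwrite('pics/d.png',cv2.cvtColor(cv2.resize(p[100:292,100:356],(800,600)),cv2.COLOR_RGB2BGR))
```

```text
[332.3 162.4] [ 0.455 -0.23   0.067] 0.69
[294.6 190.1] [ 0.433 -0.098  0.067] 0.07
[224.1 218.7] [0.465 0.058 0.049] 0.69
[-0.06  0.75 -0.32]
```

View pics/d.png

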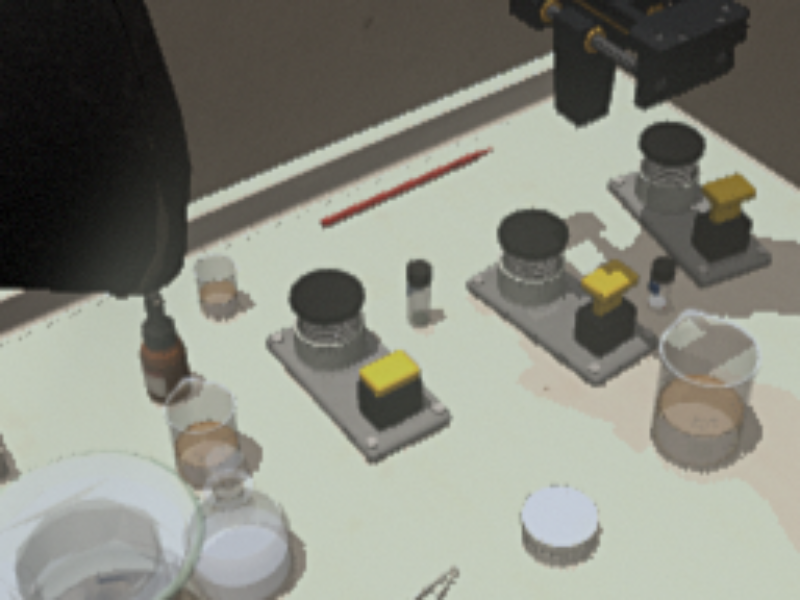

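The left tag is seated on its sleeve (crop (390,372), measured at 49 mm). The other two tags are up, the vials and glassware are standing, and the arm is clear.

```bash
python3 -c "
from plant import r
print(r.finish_job())"
```

```text
the job is handed in; nothing more can be done
None
```

The job is handed in, with no verdict returned: I pressed all three pads left to right (about 2, 6 and 9 N at 8 mm), then pushed the tag of the left, softest mount fully down; the other two tags are still up and the glassware is still standing.

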